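Pack the printing kit and close the hold-down bar

ROBOT

A 6-joint arm with a two-finger parallel gripper is mounted at the origin on the work surface. World frame = base frame: x ahead of the robot, y to its left, z up, the work surface at z = 0. Lengths are in m, angles in rad, forces in N, time in s.
With the tool pointing down it reaches from about 0.375 to 0.75 m from the base axis. Payload 9 kg.
Tool frame: the origin (TCP) lies at the very end of the fingers, on their centre line; the grasp point (between the pads) lies 19 mm behind it; z points along the fingers, y is the direction in which the jaws open and shut (so a half turn about z gives the same grasp; the last joint's range is limited). The gripper opens to 85 mm and grips with 20 to 120 N. Pads are 22 mm wide; open, the fingers measure 114 mm over their backs; the gripper's body (76 mm by 85 mm) begins 54 mm behind the grasp point. The pads swing forward as they close: fully open they stand 13 mm farther back than shut.
Start: joints at [-1.37, 0.104, 0.097, 1.564, 0, 1.353], TCP at [0.244, -0.548, 0.231] pointing down, gripper open.
Joint ranges: [-2.99, 2.99], [-0.84, 1.86], [-1.1, 1.16], [-1.84, 2.11], [-1.51, 1.56], [-3.14, 3.14]. Speed limits (rad/s): [2.22, 2.22, 2.57, 3.14, 3.14, 3.14].

INTERFACE

Orientations are given as [roll, pitch, yaw] about the fixed x, y, z axes, in that order (R = Rz(yaw) Ry(pitch) Rx(roll)).
In Python, from cell import get_state, read_camera, job_done, silhouettes gives the robot as it stands. The module is installed in compiled form; this text tells all that it offers.
- The arm moves only by the tool step_arm, never from a script. Its argument "moves" is one flat list of numbers, 5 for each row, row after row: the gripper's target within -1 to 1 (fully open at 1, half-way at 0, shut at -1), then the shift along the tool's x, y, z in mm, then the turn about the tool's z in degrees. A call has 1 to 10 rows; each row shifts and turns the commanded pose from where the row before left it, along the tool's axes as they then stand; what a row does not reach is not made up. A row lasts 1/12 s, in which the tool goes at most 41.7 mm and 7.16 degrees, less where a joint would pass 70% of its speed; a pose out of reach is approached as far as the arm can. A call with a gripper value outside its range is refused whole. The fingers move at their own pace and stop on an object; "newtons" is the grip in N (left out, the last holds). Time passes only in rows, so rows that do not move let the fingers close. It gives the time, the measured TCP pose, the force and the opening at its end, in the units of the state.
- get_state(): the state, without advancing time (a new reading comes with each control period).
- read_camera(name): name is "side" or "top" or "wrist"; returns a dict with "color" (384x512x3 uint8, blue, green, red), "mtx" (3x3 intrinsics, pixels), "R" (3x3) and "t" (3): a world point X has camera coordinates R X + t. Camera axes: x right, y down, z forward; pixel columns grow to the right and rows downward; lengths in m; the calibration is good to about 2 mm. A picture is of the moment at which its call begins. There is no depth.
- job_done(): hands the job in, once; it reports no verdict.
Trained networks look in a picture, given as the dict that the camera call returned (one of the last four; its "shot" number tells which), for a name from the list of things; names that differ only in an ending like _2 or _b are one class to them, and where a whole thing is asked for, a point or a joint stands for the part that bears it (a point fixed in the world has none). Each returns a list of dicts, best first, with "conf" (0 to 1); they miss things now and then, are a little off and sometimes report something else, mostly with a low value. They report only what shows in the picture. A call takes as long as a camera call. They do not tell look-alikes from the thing itself.
- silhouettes(name, picture): "mask" (384x512 bool, what is visible of it) and "at" ([column, row] in pixels, amid what is visible of it).
The state is a dict: "time": time; "q": joint angles; "joint_vel": joint speeds; "tau": joint torques, N m; "position": TCP position; "tool_rot": TCP orientation; "force": force on the tool from outside, world axes, zero at the start; "torque": the same for the moment, N m; "gripper_width": finger opening in m.
Only numpy, scipy, OpenCV 4.12 (cv2) and the standard library are available. Lean on these libraries where they do the work, as an engineer would, in place of code of your own. Each camera call takes 0.05 s, during which the arm holds its last target. There are 200 camera calls.

TASK

Pack the tall round jar, the tall square tin and the long wooden printing block into the shallow open box on the packing board, so that all three rest flat on the box's floor, jar and tin standing, block lying on its rubber face. Once all three are in and let go, swing the raised hold-down bar down over them until it is level. Never tip the jar or the tin over, and leave the other things on the table where they are.

Things in the scene. Friction and masses are not known exactly. Their poses are not given: they have to be found in the camera images.
- packing_board: Plywood board 235 x 150 x 10 mm, fixed to the table, carrying the open box and, at its +x end, the steel clamp head. Origin on the table surface under the box's centre; x points from the box to the clamp head.
- box_floor (a point): Centre of the inner floor of the light wooden box, 16 mm above the table; axes as the board. The box is inside 108 (x) x 98 (y) mm, walls 6 mm thick, rim 30 mm above this floor. Jar and tin side by side along x, with the block along x beside them, just fit, with 6 mm to spare each way.
- bar_hinge (a point): Pivot of the hold-down bar in the clamp head, 125 mm from the box's centre along the board's +x, 109 mm above the table; the pivot axis is the board's y. The head's two cheeks rise to 122 mm and are 34 mm long along x, 32 mm over both.
- hold_bar (a joint): Angle of the steel hold-down bar: 0 = level, pointing from the pivot to the board's -x over the box, its underside 4 mm above the tops of the packed jar and tin; pi/2 = straight up. It starts raised and stays by friction where it is left; moving it takes 1 to 2 N at its end.
- bar_end (a point): Centre of the crosspiece at the end of the hold-down bar, 130 mm from the pivot. The bar is 14 mm wide and 10 mm thick, 138 mm long from the pivot; the crosspiece is 70 mm along the board's y, 16 mm along the bar, 10 mm thick.
- jar: Tall round glass jar with paper label and plain metal lid, 50 mm diameter, 84 mm high, straight-sided, about 0.2 kg. Origin at the centre of its underside, z up.
- tin: Tall square steel tin, 52 x 52 mm, 84 mm high, about 0.18 kg. Origin at the centre of its underside, x and y square to its sides.
- block: Long wooden printing block, 102 (x) x 40 (y) x 52 (z) mm, a dark rubber face beneath, about 0.14 kg. Origin at the centre of its underside, x along its length.
- low_tin: Bystander: low round tin, 72 mm diameter, 34 mm high. Origin under its centre.
- offcut: Bystander: small wooden offcut 46 x 34 x 22 mm. Origin under its centre.
- tape_roll: Bystander: cardboard tape roll lying flat, 84 mm diameter, 24 mm high. Origin under its centre.
- mug: Bystander: white mug, 80 mm diameter, 90 mm high. Origin under its centre.
- brush: Bystander: brush lying on the table, handle to its -x. Origin under its middle.
Not all that is in view belongs to the job. Of the things that look like the block, take the one that is farthest to the robot's right at the start.

How it is judged:
By the outcome, as a careful person would: the job done as asked, in the order asked, and still so for the second after the job is handed in, with the robot touching nothing.
It also fails if it takes over 72 s, if anything falls off the work surface, if the arm or the gripper's body presses on something with over 40 N, if the wrist force passes 120 N, or if a joint passes its speed limit or range.

## Working session

There is one attempt and no reset: what is moved stays moved. The work goes in short steps, Python scripts to look and compute and a tool call to move; the robot and the scene stay as the last step left them, time stands still between calls to the robot, and variables do not carry over. Pictures are saved under pics/ and viewed, about 8 in all and at most 12, crops included, and the job is handed in when it is done.

Besides the shell and the picture viewer there is one more tool, called as a command line: name --argument value ..., lists and objects as JSON in quotes. step_arm: Moves the arm, as the interface text tells. Its arguments: {"type":"object","properties":{"moves":{"type":"array","items":{"type":"number"}},"newtons":{"type":"number"}},"required":["moves"]}

```bash
mkdir -p pics
python3 - <<'E'
from cell import *
import cv2,pickle
s=get_state();print({k:s[k] for k in('time','position','tool_rot','gripper_width','force')})
ps={}
for n in('top','side'):
    p=read_camera(n);ps[n]=p;cv2.imwrite(f'pics/{n}0.png',p['color']);print(n,p['mtx'].tolist(),p['R'].tolist(),p['t'].tolist())
    for o in('packing_board','hold_bar','jar','tin','block','low_tin','offcut','tape_roll','mug','brush'):
        print(n,o,[(round(d['conf'],2),[round(float(v)) for v in d['at']],int(d['mask'].sum())) for d in silhouettes(o,p)])
pickle.dump(ps,open('p0.pkl','wb'))
a=cv2.vconcat([ps['top']['color'],ps['side']['color']])
E
```

```text
{'time': 0.0, 'position': array([ 0.24393619, -0.5478194 ,  0.23053139]), 'tool_rot': array([-3.14033186e+00, -2.59322304e-04,  4.18806501e-01]), 'gripper_width': 0.08543779643806813, 'force': array([-0.21176529, -0.15653887, -1.1751927 ])}
top [[389.4943732631012, 0.0, 252.34320507627433], [0.0, 389.4943732631012, 192.7635489581526], [0.0, 0.0, 1.0]] [[0.006755399030723667, -0.999971910034093, 0.0032471105160792263], [-0.9960089218913516, -0.007017554347748965, -0.08897742097748386], [0.08899770837928182, -0.0026330730609545596, -0.9960283504145311]] [0.04024396174735579, 0.5089288163292198, 1.1375367644716772]
top packing_board [(0.79, [336, 206], 4097), (0.46, [292, 102], 378)]
top hold_bar [(0.44, [352, 175], 126), (0.4, [116, 252], 941)]
top jar [(0.68, [168, 202], 329)]
top tin [(0.61, [229, 160], 448)]
top block [(0.82, [180, 272], 536), (0.75, [252, 213], 444), (0.59, [210, 228], 534)]
top low_tin [(0.95, [172, 156], 522), (0.46, [339, 208], 4038)]
top offcut [(0.75, [286, 173], 190)]
top tape_roll [(0.9, [294, 102], 385)]
top mug [(0.57, [116, 252], 919)]
top brush [(0.81, [132, 138], 710)]
side [[422.7667187131482, 0.0, 260.2060509692457], [0.0, 422.7667187131482, 192.99573225376005], [0.0, 0.0, 1.0]] [[0.9846609042828315, -0.17366746374610673, -0.01680820076365034], [-0.12063853319762216, -0.6080531082266314, -0.7846768518848117], [0.12605256000907986, 0.7746683352325221, -0.6196771114889029]] [-0.5154831691805767, 0.16956269392806617, 1.0135397570127813]
side packing_board [(0.7, [252, 301], 7524)]
side hold_bar [(0.78, [289, 233], 334)]
side jar [(0.77, [227, 163], 511)]
side tin [(0.81, [281, 190], 724), (0.27, [360, 250], 752)]
side block [(0.93, [228, 221], 941), (0.73, [164, 182], 689), (0.71, [210, 194], 744), (0.19, [282, 188], 724)]
side low_tin [(0.69, [275, 157], 404)]
side offcut [(0.77, [278, 244], 204)]
side tape_roll [(0.95, [357, 249], 732)]
side mug []
side brush [(0.81, [284, 140], 332)]
```

View pics/top0.png

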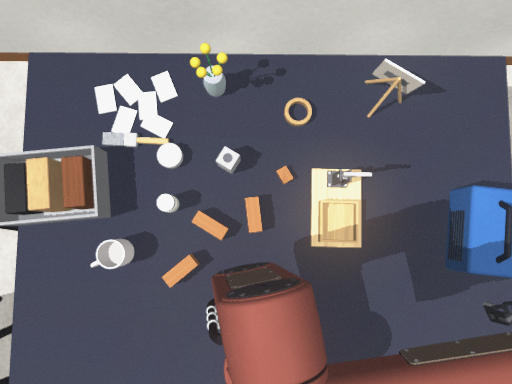

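View pics/side0.png

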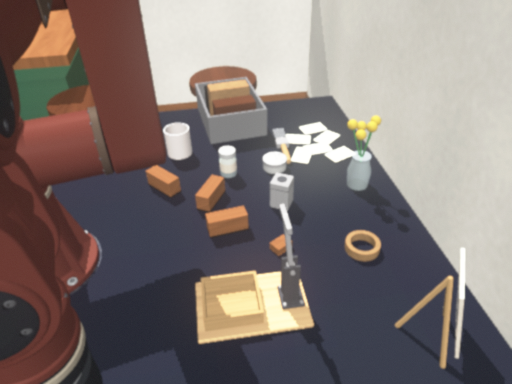

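```bash
cat > h.py <<'E'
import numpy as np,cv2
from scipy.optimize import minimize
def proj(p,X):
    c=np.atleast_2d(X)@np.array(p['R']).T+np.array(p['t']);q=c@np.array(p['mtx']).T;return q[:,:2]/q[:,2:]
def ray(p,uv,z):
    R=np.array(p['R']);o=-R.T@np.array(p['t']);d=R.T@np.linalg.inv(p['mtx'])@np.array([*uv,1.]);return o+d*(z-o[2])/d[2]
def box(x0,x1,y0,y1,z0,z1): return np.array([(x,y,z) for x in(x0,x1) for y in(y0,y1) for z in(z0,z1)])
def cyl(r,h): a=np.arange(0,2*np.pi,.2);return np.array([(r*np.cos(t),r*np.sin(t),z) for t in a for z in(0,h)])
M={'jar':[cyl(.025,.084)],'tin':[box(-.026,.026,-.026,.026,0,.084)],'block':[box(-.051,.051,-.02,.02,0,.052)]}
def place(V,x,y,w,z=0): c,s=np.cos(w),np.sin(w);return V@np.array([[c,s,0],[-s,c,0],[0,0,1]])+[x,y,z]
def render(p,parts,pose,K=4):
    m=np.zeros((384*K,512*K),np.uint8)
    for V in parts:
        q=(proj(p,place(V,*pose))+.5)*K-.5
        cv2.fillConvexPoly(m,cv2.convexHull(np.round(q*16).astype(np.int32)),1,shift=4)
    return cv2.resize(m.astype(np.float32),(512,384),interpolation=cv2.INTER_AREA)
def fit(parts,obs,x0,z=0):
    """obs: list of (picture, mask)"""
    def f(v):
        e=0
        for p,m in obs:
            r=render(p,parts(v) if callable(parts) else parts,(v[0],v[1],v[2],z));e+=1-np.minimum(r,m).sum()/np.maximum(r,m).sum()
        return e/len(obs)
    best=None
    for w in ([x0[2]] if len(x0)>3 or x0[2] is not None else np.arange(0,np.pi,np.pi/6)):
        v0=np.array([x0[0],x0[1],w,*x0[3:]]);S=[v0]+[v0+d for d in np.diag([.01,.01,.25]+[.01]*len(x0[3:]))]
        r=minimize(f,v0,method='Nelder-Mead',options=dict(initial_simplex=S,xatol=1e-4,fatol=1e-4,maxiter=200))
        if best is None or r.fun<best.fun: best=r
    return best.x,best.fun
E
python3 - <<'E'
from h import *
from cell import silhouettes
import pickle
ps=pickle.load(open('p0.pkl','rb'))
g=lambda n,o,i=0:(ps[n],silhouettes(o,ps[n])[i]['mask'].astype(np.float32))
def best(n,o,at): 
    d=min(silhouettes(o,ps[n]),key=lambda d:np.hypot(*(np.array(d['at'])-at)));return ps[n],d['mask'].astype(np.float32)
for o,a,b in(('jar',(168,202),(227,163)),('tin',(229,160),(281,190)),('block',(252,213),(228,221))):
    A,B=best('top',o,a),best('side',o,b)
    x=ray(ps['top'],a,.05)
    for obs in([A],[B],[A,B]):
        r=fit(M[o],obs,(x[0],x[1],None));print(o,r[0].round(4),round(r[1],3))
A,B=best('top','packing_board',(336,206)),best('side','packing_board',(252,301))
x=ray(ps['top'],(339,222),.03)
P=lambda v:[box(v[3]-.235,v[3],-.075,.075,0,.01),box(-.06,.06,-.055,.055,0,.046)]
for obs in([A],[B],[A,B]):
    r=fit(P,obs,(x[0],x[1],0,.155));print('board',r[0].round(4),round(r[1],3))
t=ps['top']['color'][140:260,240:400];s=ps['side']['color'][190:345,170:330]
c=cv2.hconcat([cv2.resize(t,(640,480),interpolation=cv2.INTER_CUBIC)]);
d=cv2.resize(s,(480,465),interpolation=cv2.INTER_CUBIC);c=cv2.resize(t,(320*2,240*2),interpolation=cv2.INTER_CUBIC)
cv2.imwrite('pics/crop1.png',cv2.resize(cv2.hconcat([c,cv2.resize(d,(496,480))]),(800,338)))
E
```

```text
jar [0.4763 0.2891 2.7705] 0.064
jar [0.4757 0.288  2.0913] 0.044
jar [0.4759 0.2891 1.2687] 0.057
tin [ 0.6027  0.1153 -0.5462] 0.06
tin [0.6042 0.1171 1.0819] 0.106
tin [0.6034 0.115  1.0809] 0.087
block [0.4443 0.0408 3.265 ] 0.116
block [0.4458 0.0424 0.0363] 0.108
block [0.4447 0.0411 0.1157] 0.118
board [ 0.422  -0.2081 -0.0166  0.1645] 0.04
board [ 0.4255 -0.2071 -0.0214  0.1597] 0.098
board [ 0.4236 -0.2075 -0.0233  0.1621] 0.072
```

View pics/crop1.png

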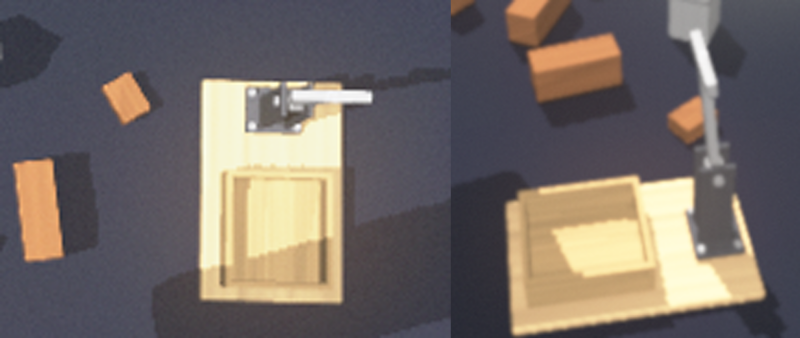

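```bash
cat >> h.py <<'E'
def plan(g,x,y,z,yaw,n,start=None):
    """rows from measured pose to the target; prints rounded numbers"""
    from cell import get_state
    s=get_state();P=np.array(s['position']) if start is None else np.array(start[:3]);w=s['tool_rot'][2] if start is None else start[3]
    T=np.array([x,y,z]);d=(yaw-w+np.pi)%(2*np.pi)-np.pi if abs(yaw-w)>np.pi else yaw-w
    out=[]
    for i in range(n):
        k=(T-P)/(n-i);c,s_=np.cos(w),np.sin(w)
        r=[round(1000*(c*k[0]+s_*k[1])),round(1000*(s_*k[0]-c*k[1])),round(-1000*k[2])]
        if i==n-1 : r=[round(1000*(c*k[0]+s_*k[1]),1),round(1000*(s_*k[0]-c*k[1]),1),round(-1000*k[2],1)]
        t=round(np.degrees(w-yaw)/(n-i),1)
        if max(abs(t)-7.1,np.linalg.norm(r)-41.5)>0: print('ROW TOO BIG',r,t)
        P=P+np.array([c*r[0]+s_*r[1],s_*r[0]-c*r[1],-r[2]])/1000;w-=np.radians(t);out+=[[g,*r,t]]
    for j in range(0,n,10): print([v for r in out[j:j+10] for v in r])
    return (*P,w)
E
python3 - <<'E'
from h import *
print(plan(1,.385,-.208,.26,0,10))
E
```

```text
[1, 27, -25, -3, np.float64(2.4), 1, 26, -26, -3, np.float64(2.4), 1, 24, -28, -3, np.float64(2.4), 1, 23, -29, -3, np.float64(2.4), 1, 22, -29, -3, np.float64(2.4), 1, 21, -30, -3, np.float64(2.4), 1, 20, -31, -3, np.float64(2.4), 1, 18, -32, -3, np.float64(2.4), 1, 17, -33, -2, np.float64(2.4), 1, np.float64(15.2), np.float64(-33.8), np.float64(-2.7), np.float64(2.4)]
(np.float64(0.3849696298676178), np.float64(-0.2079811055048142), np.float64(0.26003551429099797), np.float64(-7.866826615209044e-05))
```

step_arm --moves '[1,27,-25,-3,2.4,1,26,-26,-3,2.4,1,24,-28,-3,2.4,1,23,-29,-3,2.4,1,22,-29,-3,2.4,1,21,-30,-3,2.4,1,20,-31,-3,2.4,1,18,-32,-3,2.4,1,17,-33,-2,2.4,1,15.2,-33.8,-2.7,2.4]'

```text
time: 2.33
position: [0.3853, -0.2063, 0.2603]
tool_rot: [3.141, -0.001, -0.003]
force: [1.1, 0.6, 0.1]
gripper_width: 0.0853
```

```bash
sed -i 's/t=round(np.degrees(w-yaw)\/(n-i),1)/t=float(round(np.degrees(w-yaw)\/(n-i),1));r=[float(v) for v in r]/' h.py
python3 - <<'E'
from h import *
from cell import *
import pickle
s=get_state();print(s['time'],s['position'],s['tool_rot'],s['q'])
p=read_camera('wrist');pickle.dump(p,open('w1.pkl','wb'))
R=np.array(p['R']);print('campos',-R.T@p['t'],'fwd',R[2],p['mtx'][0])
im=p['color'].copy()
for X in ([.4236,-.2075,.016],):
    for c in place(box(-.054,.054,-.049,.049,0,.03),*X[:2],-.02,.016): cv2.circle(im,tuple(int(v) for v in proj(p,c)[0]),2,(0,0,255),-1)
cv2.imwrite('pics/w1.png',im)
E
```

```text
2.3333 [ 0.38529528 -0.20634619  0.26025452] [ 3.14102961e+00 -5.36540356e-04 -2.52552461e-03] [-7.92719119e-01 -3.87204108e-01 -2.99011935e-01  1.65821090e+00
 -1.50108270e-05  2.35139920e+00]
campos [ 0.45330453 -0.20711364  0.40161367] fwd [-0.26864598  0.00108984 -0.96323837] [264.98196604   0.         252.89966371]
```

View pics/w1.png

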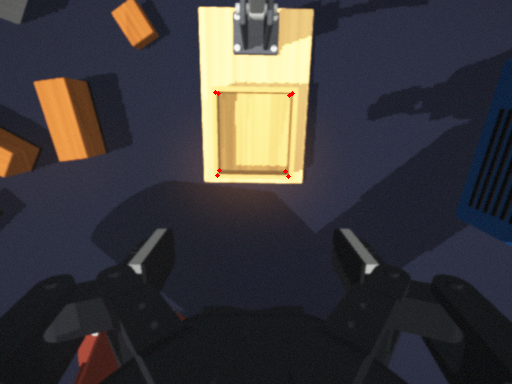

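```bash
cat > b.py <<'E'
from h import *
from cell import *
import pickle
p=pickle.load(open('w1.pkl','rb'))
for o in('packing_board','block'):
    for d in silhouettes(o,p):
        print(o,round(d['conf'],2),np.round(d['at']))
        m=d['mask'].astype(np.float32)
        if o=='block' and abs(d['at'][0]-72)<25:
            r=fit(M['block'],[(p,m)],(.445,.041,.1));print('block',r[0].round(4),r[1])
        if o=='packing_board' and d['conf']>.4:
            P=lambda v:[box(v[3]-.235,v[3],-.075,.075,0,.01),box(-.06,.06,-.055,.055,0,.046)]
            mm=m.copy()
            r=fit(P,[(p,mm)],(.4236,-.2075,-.02,.162));print('board',r[0].round(4),r[1]);B=r[0]
im=cv2.resize(p['color'],None,fx=5,fy=5,interpolation=cv2.INTER_CUBIC)
S=lambda X:np.round((proj(p,X)+.5)*5-.5).astype(np.int32)
def rect(x,y,z): return place(np.array([(-x,-y,0),(x,-y,0),(x,y,0),(-x,y,0.)]),*B[:3],z)
cv2.polylines(im,[S(rect(.054,.049,.046))],True,(0,0,255));cv2.polylines(im,[S(rect(.06,.055,.046))],True,(255,0,0));cv2.polylines(im,[S(rect(.054,.049,.016))],True,(0,255,0))
pl=place(np.array([(B[3]-.235,-.075,.01),(B[3],-.075,.01),(B[3],.075,.01),(B[3]-.235,.075,.01)]),*B[:3]);cv2.polylines(im,[S(pl)],True,(255,0,255))
cv2.imwrite('pics/w1c.png',im[360:950,930:1610])
E
python3 b.py
```

```text
packing_board 0.81 [252.  90.]
board [ 0.4219 -0.2074 -0.0166  0.1641] 0.030233919620513916
block 0.77 [ 16. 157.]
block 0.58 [ 74. 116.]
block [0.4435 0.0388 0.1314] 0.040110886096954346
```

View pics/w1c.png

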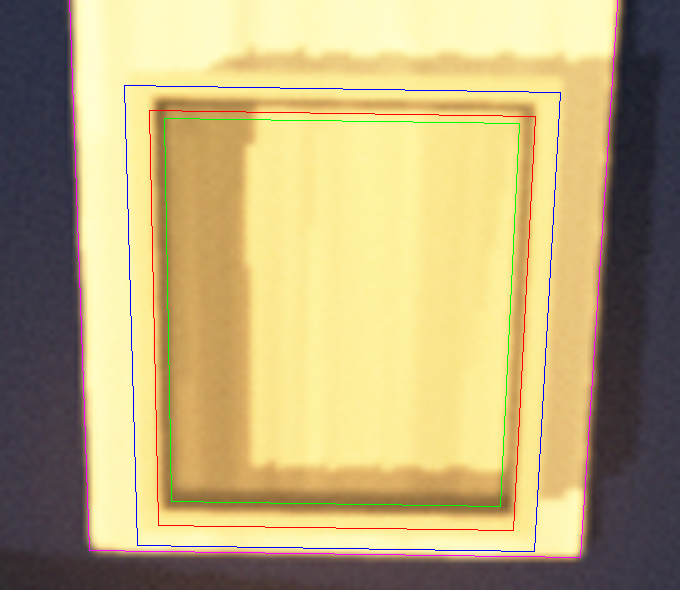

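Run:
```python
from h import *
print(plan(.5,.43,.04,.18,.125,8))
```

```text
[0.5, 6.0, -31.0, 10.0, -0.9, 0.5, 6.0, -31.0, 10.0, -0.9, 0.5, 7.0, -30.0, 10.0, -0.9, 0.5, 7.0, -30.0, 10.0, -0.8, 0.5, 7.0, -30.0, 10.0, -0.9, 0.5, 8.0, -30.0, 10.0, -0.8, 0.5, 8.0, -31.0, 10.0, -0.9, 0.5, 9.2, -30.0, 10.7, -0.8]
(np.float64(0.4299821097533742), np.float64(0.03994980223123569), np.float64(0.17999275438995166), np.float64(0.12455894746313297))
```

step_arm --moves '[0.5,6.0,-31.0,10.0,-0.9,0.5,6.0,-31.0,10.0,-0.9,0.5,7.0,-30.0,10.0,-0.9,0.5,7.0,-30.0,10.0,-0.8,0.5,7.0,-30.0,10.0,-0.9,0.5,8.0,-30.0,10.0,-0.8,0.5,8.0,-31.0,10.0,-0.9,0.5,9,-30.0,11,-0.8,0.5,0,0,0,0]'

```text
time: 3.23
position: [0.4293, 0.0412, 0.1768]
tool_rot: [-3.14, 0.002, 0.125]
force: [-0.6, -1.3, -0.4]
gripper_width: 0.0639
```

```bash
cat > look.py <<'E'
import sys
from h import *
from cell import *
import pickle
o=sys.argv[1];x0=[float(v) for v in sys.argv[2:5]];z=float(sys.argv[5]) if len(sys.argv)>5 else 0
s=get_state();print(s['time'],s['position'].round(4),s['tool_rot'][2],s['gripper_width'])
p=read_camera('wrist');pickle.dump(p,open('w.pkl','wb'));im=p['color'].copy()
for d in silhouettes(o,p)[:4]:
    m=d['mask'].astype(np.float32);r=fit(M[o],[(p,m)],x0,z);print(o,round(d['conf'],2),np.round(d['at']),r[0].round(4),round(r[1],3))
    if r[1]<.3:
        for V in M[o]: cv2.polylines(im,[cv2.convexHull(np.round(proj(p,place(V,*r[0][:3],z))).astype(np.int32))],True,(255,0,255))
cv2.imwrite(f'pics/look_{o}_{int(s["time"]*100)}.png',im)
E
python3 look.py block .4435 .039 .13; ls pics
```

```text
3.2333 [0.4293 0.0412 0.1768] 0.12475757393887377 0.0639086939613563
block 0.94 [135. 177.] [0.4435 0.039  0.13  ] 1.0
block 0.92 [258. 163.] [0.4441 0.0402 0.1268] 0.031
block 0.56 [ 74. 260.] [0.4435 0.039  0.13  ] 1.0
crop1.png
look_block_323.png
side0.png
top0.png
w1.png
w1c.png
```

Candidates for the block in the top view were (180,272), (210,228) and (252,213). Image columns grow to the robot's right, so (252,213) is the one meant. The enlarged crop shows it as a full-size block, unlike the small offcut at (286,173).

Run:
```python
from h import *
a=plan(.5,.4441,.0402,.15,.127,2)
a=plan(.5,.4441,.0402,.031,.127,4,a)
```

```text
[0.5, 7.0, 0.0, 14.0, -0.1, 0.5, 7.5, -0.5, 14.4, -0.2]
[0.5, 0.0, 0.0, 30.0, 0.0, 0.5, 0.0, 0.0, 30.0, 0.0, 0.5, 0.0, 0.0, 30.0, 0.0, 0.5, 0.0, -0.0, 29.0, 0.0]
```

```bash
python3 -c "
from cell import *
s=get_state();print(s['time'],s['position'],s['tool_rot'])"
```

```text
3.3333 [0.42973807 0.03788544 0.17844919] [3.14143404e+00 1.13008940e-03 1.22227393e-01]
```

step_arm --moves '[0.5,7,0,14,-0.1,0.5,7.5,-0.5,14,-0.2,0.5,0,0,30,0,0.5,0,0,30,0,0.5,0,0,30,0,0.5,0,0,29,0,0.5,0,0,0,0,-0.5,0,0,0,0,-0.5,0,0,0,0,-0.5,0,0,0,0]' --newtons 40

```text
time: 4.17
position: [0.4459, 0.0392, 0.0344]
tool_rot: [3.14, -0.003, 0.125]
force: [0.2, -0.1, -1.7]
gripper_width: 0.0392
```

step_arm --moves '[-0.5,0,0,0,0,-0.5,0,0,0,0]'

```text
time: 4.33
position: [0.4459, 0.0394, 0.0342]
tool_rot: [3.14, -0.003, 0.125]
force: [-1.7, -1.7, 7.3]
gripper_width: 0.039
```

Run:
```python
from h import *
a=plan(-.5,.4459,.0392,.124,.125,3)
a=plan(-.5,.4255,-.235,.124,-.017,8,a);print(a)
```

```text
[-0.5, 0.0, 0.0, -30.0, 0.0, -0.5, 0.0, 0.0, -30.0, 0.0, -0.5, 0.0, 0.2, -29.8, 0.0]
[-0.5, -7.0, 34.0, 0.0, 1.0, -0.5, -6.0, 34.0, 0.0, 1.0, -0.5, -6.0, 34.0, 0.0, 1.0, -0.5, -5.0, 34.0, 0.0, 1.0, -0.5, -4.0, 34.0, 0.0, 1.0, -0.5, -4.0, 34.0, 0.0, 1.1, -0.5, -3.0, 34.0, 0.0, 1.0, -0.5, -2.9, 34.1, -0.0, 1.1]
(np.float64(0.42547131727409393), np.float64(-0.2349977687253581), np.float64(0.12398265696893082), np.float64(-0.017700781931922826))
```

step_arm --moves '[-0.5,0,0,-30,0,-0.5,0,0,-30,0,-0.5,0,0,-30,0,-0.5,-7,34,0,1,-0.5,-6,34,0,1,-0.5,-6,34,0,1,-0.5,-5,34,0,1,-0.5,-4,34,0,1,-0.5,-4,34,0,1,-0.5,-3,34,0,1]'

```text
time: 5.17
position: [0.4266, -0.2019, 0.123]
tool_rot: [3.141, -0.001, 0.003]
force: [1.6, 0.7, -1.2]
gripper_width: 0.0391
```

step_arm --moves '[-0.5,-3,34,0,1,-0.5,0,0,0,0,-0.5,0,0,0,0]'

```text
time: 5.42
position: [0.4237, -0.2357, 0.1226]
tool_rot: [3.141, -0.0, -0.017]
force: [0.1, -0.6, -1.5]
gripper_width: 0.039
```

```bash
python3 look.py block .4245 -.235 -.017 .089; ls pics; python3 -c "
from cell import *
s=get_state();print(s['time'],s['position'],s['tool_rot'],s['force'])"
```

```text
5.4167 [ 0.4237 -0.2357  0.1226] -0.016844382874260377 0.03904307913232503
block 0.72 [255. 220.] [ 0.4237 -0.2358 -0.0216] 0.146
crop1.png
look_block_323.png
look_block_541.png
side0.png
top0.png
w1.png
w1c.png
5.5167 [ 0.42392072 -0.23370339  0.12237798] [-3.14154871e+00 -1.66269176e-04 -1.39829743e-02] [ 0.09515861  0.17275851 -1.02541273]
```

View pics/look_block_541.png

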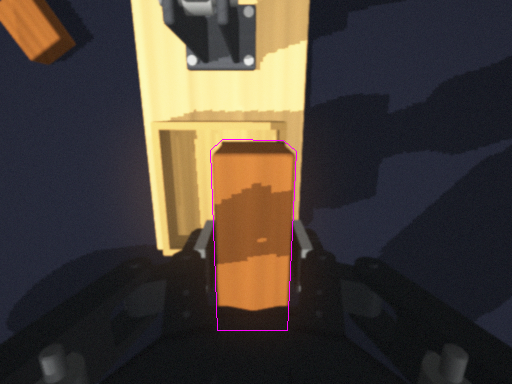

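step_arm --moves '[-0.5,1,0,25,0,-0.5,0,0,25,0,-0.5,0,0,12,0,-0.5,0,0,5,0,-0.5,0,0,0,0]'

```text
time: 5.93
position: [0.4245, -0.2328, 0.0543]
tool_rot: [-3.14, 0.001, -0.013]
force: [-0.2, -0.4, -1.3]
gripper_width: 0.0392
```

step_arm --moves '[-0.5,0,0,3,0,-0.5,0,0,0,0]'

```text
time: 6.1
position: [0.4254, -0.2343, 0.0529]
tool_rot: [3.141, -0.001, -0.014]
force: [-1.2, 0.6, -1.1]
gripper_width: 0.0393
```

step_arm --moves '[-0.5,0,0,2,0,-0.5,0,0,0,0]'

```text
time: 6.27
position: [0.4252, -0.2343, 0.0505]
tool_rot: [3.141, -0.001, -0.014]
force: [0.2, 0.9, -2.0]
gripper_width: 0.039
```

step_arm --moves '[-0.5,0,0,1,0,-0.5,0,0,0,0]'

```text
time: 6.43
position: [0.4252, -0.2343, 0.0502]
tool_rot: [3.141, -0.001, -0.014]
force: [-3.4, 2.3, 7.3]
gripper_width: 0.0389
```

step_arm --moves '[0.3,0,0,0,0,0.3,0,0,0,0,0.3,0,0,0,0,0.3,0,0,-20,0,0.3,0,0,-35,0,0.3,0,0,-35,0,0.3,0,0,-35,0,0.3,-20,0,-30,0,0.3,-15,0,-20,0,0.3,0,0,0,0]'

```text
time: 7.27
position: [0.3897, -0.2348, 0.2291]
tool_rot: [3.136, -0.004, -0.015]
force: [0.6, -0.1, 0.7]
gripper_width: 0.0552
```

```bash
python3 look.py block .4245 -.235 -.017 .016; ls pics|grep look;cat > rim.py <<'E'
from h import *
import pickle
p=pickle.load(open('w.pkl','rb'));im=cv2.resize(p['color'],None,fx=4,fy=4,interpolation=cv2.INTER_CUBIC)
S=lambda X:np.round((proj(p,X)+.5)*4-.5).astype(np.int32)
B=(.425,-.208,-.017);R=lambda x,y,z:place(np.array([(-x,-y,0),(x,-y,0),(x,y,0),(-x,y,0.)]),*B,z)
cv2.polylines(im,[S(R(.054,.049,.046))],True,(0,0,255));cv2.polylines(im,[S(R(.054,.049,.016))],True,(0,200,0))
c=S(np.array([[.425,-.208,.046]]))[0];y=max(0,c[1]-300);x=c[0]-350
cv2.imwrite('pics/rim.png',im[y:y+600,x:x+700])
E
python3 rim.py
```

```text
7.2667 [ 0.3897 -0.2348  0.2291] -0.014644452396961327 0.05522952870567037
block 0.9 [254. 141.] [ 0.4242 -0.2339 -0.0144] 0.029
block 0.7 [223.  80.] [ 0.5434 -0.2131 -1.5913] 0.71
look_block_323.png
look_block_541.png
look_block_726.png
```

View pics/rim.png

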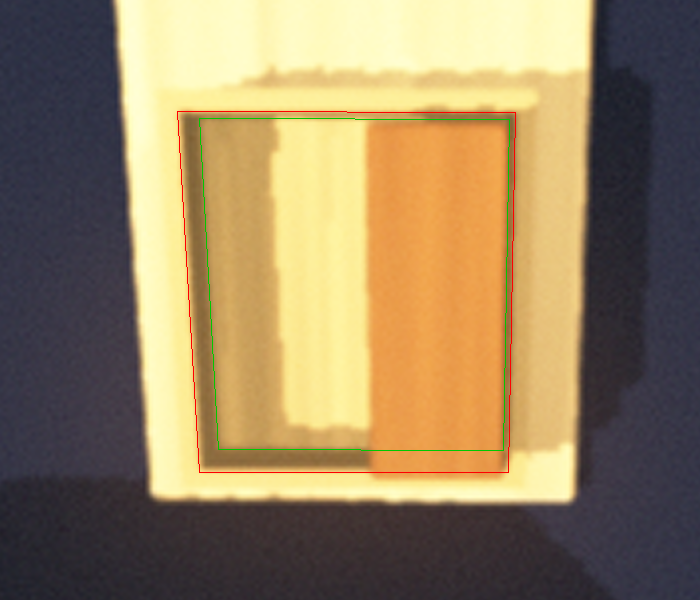

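Run:
```python
from h import *
a=plan(-1,.4253,-.190,.120,-.017,5)
a=plan(-1,.4253,-.190,.036,-.017,3,a)
```

```text
[-1, 7.0, -9.0, 21.0, 0.0, -1, 7.0, -9.0, 21.0, 0.0, -1, 7.0, -9.0, 21.0, 0.0, -1, 7.0, -9.0, 21.0, 0.1, -1, 6.5, -8.6, 20.8, 0.0]
[-1, 0.0, 0.0, 28.0, 0.0, -1, 0.0, 0.0, 28.0, 0.0, -1, -0.0, -0.0, 28.0, 0.0]
```

step_arm --moves '[-1,7,-9,21,0,-1,7,-9,21,0,-1,7,-9,21,0,-1,7,-9,21,0,-1,7,-9,21,0,-1,0,0,0,0,-1,0,0,28,0,-1,0,0,28,0,-1,0,0,28,0,-1,0,0,0,0]'

```text
time: 8.2
position: [0.4225, -0.1867, 0.0298]
tool_rot: [-3.136, 0.006, -0.014]
force: [-1.2, 1.7, -1.4]
gripper_width: -0.0001
```

step_arm --moves '[-1,0,2,0,0,-1,0,0,0,0]'

```text
time: 8.37
position: [0.426, -0.1919, 0.0366]
tool_rot: [3.141, -0.001, -0.014]
force: [-0.2, -0.5, 0.5]
gripper_width: 0.0
```

step_arm --moves '[-1,0,2,0,0,-1,0,0,0,0]'

```text
time: 8.53
position: [0.4265, -0.1943, 0.037]
tool_rot: [3.14, -0.002, -0.014]
force: [0.0, 0.5, -0.3]
gripper_width: -0.0004
```

step_arm --moves '[-1,0,3,0,0,-1,0,2,0,0,-1,0,0,0,0]'

```text
time: 8.78
position: [0.4256, -0.1986, 0.0355]
tool_rot: [3.141, -0.001, -0.014]
force: [-0.2, -0.8, 0.3]
gripper_width: -0.0001
```

step_arm --moves '[-1,0,2,0,0,-1,0,0,0,0]'

```text
time: 8.95
position: [0.4254, -0.2002, 0.0351]
tool_rot: [-3.142, -0.0, -0.014]
force: [0.1, 1.0, -0.6]
gripper_width: 0.0
```

step_arm --moves '[-1,0,1,0,0,-1,0,0,0,0]'

```text
time: 9.12
position: [0.4253, -0.2009, 0.035]
tool_rot: [-3.141, 0.0, -0.014]
force: [0.0, 1.7, 0.5]
gripper_width: -0.0001
```

step_arm --moves '[-1,0,2,0,0,-1,0,0,0,0]'

```text
time: 9.28
position: [0.4253, -0.2031, 0.035]
tool_rot: [-3.142, -0.0, -0.014]
force: [0.6, 1.3, 0.2]
gripper_width: -0.0001
```

step_arm --moves '[-1,0,2,0,0,-1,0,0,0,0]'

```text
time: 9.45
position: [0.4254, -0.2032, 0.035]
tool_rot: [-3.138, -0.0, -0.013]
force: [1.9, 12.5, 5.8]
gripper_width: -0.0001
```

Run:
```python
from h import *
a=(.4253,-.1985,.195,-.014)
a=plan(.9,.595,.100,.22,1.055,10,a)
```

```text
[0.9, 17.0, -30.0, -2.0, -6.1, 0.9, 20.0, -28.0, -3.0, -6.1, 0.9, 22.0, -26.0, -2.0, -6.1, 0.9, 25.0, -23.0, -3.0, -6.1, 0.9, 28.0, -21.0, -2.0, -6.1, 0.9, 29.0, -18.0, -3.0, -6.1, 0.9, 31.0, -14.0, -2.0, -6.2, 0.9, 33.0, -11.0, -3.0, -6.1, 0.9, 33.0, -7.0, -2.0, -6.2, 0.9, 34.6, -3.8, -3.0, -6.1]
```

step_arm --moves '[-1,0,-4,0,0,-1,0,0,-40,0,-1,0,0,-40,0,-1,0,0,-40,0,-1,0,0,-40,0]'

```text
time: 9.87
position: [0.425, -0.2009, 0.1968]
tool_rot: [3.141, 0.0, -0.014]
force: [0.7, -0.1, 0.3]
gripper_width: 0.0
```

step_arm --moves '[0.9,17,-30,-2,-6.1,0.9,20,-28,-3,-6.1,0.9,22,-26,-2,-6.1,0.9,25,-23,-3,-6.1,0.9,28,-21,-2,-6.1,0.9,29,-18,-3,-6.1,0.9,31,-14,-2,-6.2,0.9,33,-11,-3,-6.1,0.9,33,-7,-2,-6.2,0.9,34.6,-3.8,-3,-6.1]'

```text
time: 10.7
position: [0.5958, 0.099, 0.2198]
tool_rot: [3.141, 0.001, 1.059]
force: [0.8, -0.6, -0.0]
gripper_width: 0.0814
```

step_arm --moves '[0.9,0,0,0,0,0.9,0,0,0,0]'

```text
time: 10.87
position: [0.5954, 0.0988, 0.2194]
tool_rot: [-3.141, 0.001, 1.056]
force: [-0.3, -0.1, 0.5]
gripper_width: 0.081
```

```bash
python3 look.py tin .603 .115 1.055;  python3 -c "
from cell import *
s=get_state();print(s['time'],s['position'],s['tool_rot'],s['force'],s['q'])"
```

```text
10.8667 [0.5954 0.0988 0.2194] 1.0563757584580444 0.08103228250659748
tin 0.74 [250. 154.] [0.6033 0.1161 1.041 ] 0.059
10.9667 [0.59485534 0.09707115 0.21971452] [-3.14155543e+00  7.73331149e-04  1.05305000e+00] [-0.13621128 -0.03552105  0.20060146] [-5.46097489e-02  1.10875097e-01  8.34446173e-02  1.54374464e+00
 -6.75235233e-04  2.03393305e+00]
```

Run:
```python
from h import *
s=(.5951,.098,.2195,1.055)
a=plan(.9,.6033,.1161,.18,1.041,2,s)
a=plan(.9,.6033,.1161,.056,1.041,4,a)
```

```text
[0.9, 10.0, -1.0, 20.0, 0.4, 0.9, 9.8, -0.9, 19.5, 0.4]
[0.9, 0.0, 0.0, 31.0, 0.0, 0.9, 0.0, 0.0, 31.0, 0.0, 0.9, 0.0, 0.0, 31.0, 0.0, 0.9, -0.0, 0.0, 31.0, 0.0]
```

step_arm --moves '[0.9,10,-1,20,0.4,0.9,10,-1,19,0.4,0.9,0,0,0,0,0.9,0,0,31,0,0.9,0,0,31,0,0.9,0,0,31,0,0.9,0,0,31,0,0.9,0,0,0,0]'

```text
time: 11.63
position: [0.5991, 0.1146, 0.0514]
tool_rot: [-3.134, 0.005, 1.038]
force: [-1.3, -0.3, -0.7]
gripper_width: 0.0813
```

step_arm --moves '[-0.2,0,0,0,0,-0.2,0,0,0,0,-0.2,0,0,0,0,-0.2,0,0,0,0,-0.2,0,0,0,0]' --newtons 40

```text
time: 12.05
position: [0.605, 0.1156, 0.0604]
tool_rot: [3.138, -0.002, 1.04]
force: [-3.5, -0.8, 8.6]
gripper_width: 0.0514
```

Run:
```python
from h import *
a=(.6036,.116,.166,1.04)
a=plan(-.2,.4513,-.1884,.166,-.017,10,a)
```

```text
[-0.2, -34.0, 2.0, 0.0, 6.1, -0.2, -34.0, 6.0, 0.0, 6.1, -0.2, -33.0, 9.0, 0.0, 6.0, -0.2, -31.0, 13.0, 0.0, 6.1, -0.2, -30.0, 16.0, 0.0, 6.0, -0.2, -28.0, 19.0, 0.0, 6.1, -0.2, -26.0, 22.0, 0.0, 6.0, -0.2, -23.0, 25.0, 0.0, 6.1, -0.2, -21.0, 27.0, 0.0, 6.0, -0.2, -18.0, 28.7, -0.0, 6.1]
```

step_arm --moves '[-0.2,0,0,-20,0,-0.2,0,0,-30,0,-0.2,0,0,-30,0,-0.2,0,0,-30,0]'

```text
time: 12.38
position: [0.6035, 0.1158, 0.1698]
tool_rot: [3.14, -0.001, 1.04]
force: [0.7, -1.0, -1.6]
gripper_width: 0.0511
```

step_arm --moves '[-0.2,-34,2,0,6.1,-0.2,-34,6,0,6.1,-0.2,-33,9,0,6,-0.2,-31,13,0,6.1,-0.2,-30,16,0,6,-0.2,-28,19,0,6.1,-0.2,-26,22,0,6,-0.2,-23,25,0,6.1,-0.2,-21,27,0,6,-0.2,-18,29,0,6.1]'

```text
time: 13.22
position: [0.4506, -0.1905, 0.1689]
tool_rot: [3.14, -0.002, -0.023]
force: [0.8, -0.0, -2.7]
gripper_width: 0.0512
```

step_arm --moves '[-0.2,0,0,0,0,-0.2,0,0,0,0]'

```text
time: 13.38
position: [0.4508, -0.1907, 0.1686]
tool_rot: [3.14, -0.002, -0.021]
force: [-0.2, 0.7, -2.0]
gripper_width: 0.0514
```

```bash
cat > st.py <<'E'
from cell import *
import numpy as np
s=get_state();print(s['time'],s['position'].round(4),s['tool_rot'].round(4),s['force'].round(1))
E
python3 st.py; python3 look.py tin .4513 -.1884 -.017 .107;python3 st.py; ls pics
```

```text
13.3833 [ 0.4508 -0.1907  0.1686] [ 3.14e+00 -1.90e-03 -2.07e-02] [-0.2  0.7 -2. ]
13.3833 [ 0.4508 -0.1907  0.1686] -0.020721301650703294 0.05136128650441121
tin 0.58 [254. 232.] [ 0.451  -0.1911 -0.0218] 0.065
13.4833 [ 0.4515 -0.1888  0.1681] [ 3.1409e+00 -1.4000e-03 -1.6700e-02] [ 0.3  1.2 -2.8]
crop1.png
look_block_323.png
look_block_541.png
look_block_726.png
look_tin_1086.png
look_tin_1338.png
rim.png
side0.png
top0.png
w1.png
w1c.png
```

```bash
cat > avg.py <<'E'
from cell import *
import numpy as np
A=[]
for i in range(5):
    s=get_state();A.append([*s['position'],s['tool_rot'][2]]);read_camera('wrist')
A=np.array(A);print(s['time'],A.mean(0).round(4),A.std(0).round(4))
E
python3 avg.py
sed -i "s/^cv2.imwrite.*/cv2.imwrite('pics\/rim2.png',im[max(0,c[1]-250):][:560,x:x+700])/" rim.py; python3 rim.py
```

```text
13.6833 [ 0.4516 -0.1882  0.1676 -0.0157] [0.     0.0003 0.0003 0.0005]
```

View pics/rim2.png

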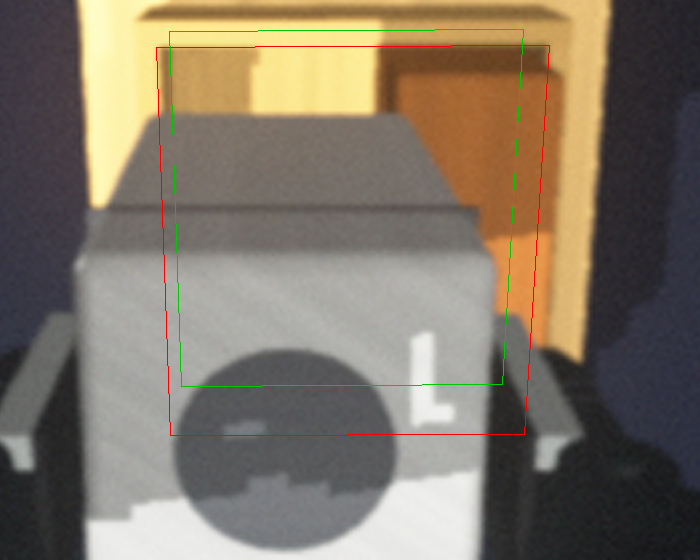

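step_arm --moves '[-0.2,0,0,25,0,-0.2,0,0,25,0,-0.2,0,0,20,0,-0.2,0,0,10,0,-0.2,0,0,7,0,-0.2,0,0,0,0,-0.2,0,0,0,0]'

```text
time: 14.32
position: [0.4514, -0.1889, 0.0808]
tool_rot: [3.141, -0.001, -0.017]
force: [0.6, 0.5, -1.9]
gripper_width: 0.0513
```

step_arm --moves '[-0.2,0,0,3,0,-0.2,0,0,0,0,-0.2,0,0,0,0]'

```text
time: 14.57
position: [0.4514, -0.1891, 0.0777]
tool_rot: [3.141, -0.001, -0.018]
force: [-0.1, -0.2, -2.7]
gripper_width: 0.0512
```

step_arm --moves '[-0.2,0,0,2,0,-0.2,0,0,0,0,-0.2,0,0,0,0]'

```text
time: 14.82
position: [0.4517, -0.1892, 0.0764]
tool_rot: [3.141, -0.002, -0.017]
force: [-1.3, 1.7, 6.6]
gripper_width: 0.051
```

step_arm --moves '[0.5,0,0,0,0,0.5,0,0,0,0,0.5,0,0,0,0,0.5,0,0,-15,0,0.5,0,0,-35,0,0.5,0,0,-40,0,0.5,0,0,-40,0,0.9,0,0,-10,0]'

```text
time: 15.48
position: [0.4527, -0.1901, 0.2215]
tool_rot: [3.137, -0.006, -0.017]
force: [0.7, -0.9, 1.5]
gripper_width: 0.0747
```

```bash
python3 avg.py
python3 - <<'E'
from h import *
a=plan(.9,.466,.282,.215,.6,13)
E
```

```text
15.6833 [ 0.4521 -0.1897  0.218  -0.0176] [0.0007 0.0006 0.0029 0.0001]
[0.9, 1.0, -36.0, 0.0, -2.7, 0.9, 2.0, -36.0, 0.0, -2.7, 0.9, 4.0, -36.0, 0.0, -2.7, 0.9, 6.0, -36.0, 0.0, -2.7, 0.9, 7.0, -35.0, 0.0, -2.7, 0.9, 9.0, -35.0, 0.0, -2.7, 0.9, 11.0, -35.0, 0.0, -2.7, 0.9, 12.0, -34.0, 0.0, -2.7, 0.9, 14.0, -34.0, 0.0, -2.8, 0.9, 15.0, -33.0, 0.0, -2.7]
[0.9, 17.0, -32.0, -1.0, -2.8, 0.9, 19.0, -31.0, 0.0, -2.7, 0.9, 19.4, -30.0, -0.6, -2.8]
```

step_arm --moves '[0.9,1,-36,0,-2.7,0.9,2,-36,0,-2.7,0.9,4,-36,0,-2.7,0.9,6,-36,0,-2.7,0.9,7,-35,0,-2.7,0.9,9,-35,0,-2.7,0.9,11,-35,0,-2.7,0.9,12,-34,0,-2.7,0.9,14,-34,0,-2.8,0.9,15,-33,0,-2.7]'

```text
time: 16.57
position: [0.4616, 0.1752, 0.213]
tool_rot: [-3.141, 0.002, 0.458]
force: [0.4, -0.1, -0.4]
gripper_width: 0.081
```

step_arm --moves '[0.9,17,-32,-1,-2.8,0.9,19,-31,0,-2.7,0.9,19,-30,0,-2.8,0.9,0,0,0,0,0.9,0,0,0,0,0.9,0,0,0,0]'

```text
time: 17.07
position: [0.4653, 0.281, 0.2143]
tool_rot: [-3.141, 0.003, 0.6]
force: [0.3, -0.8, 0.4]
gripper_width: 0.0813
```

```bash
python3 look.py jar .476 .289 0; python3 avg.py
```

```text
17.0667 [0.4653 0.281  0.2143] 0.6004363483980764 0.08128738939409372
jar 0.58 [248. 166.] [0.4753 0.2897 0.1288] 0.049
17.3667 [0.4661 0.2804 0.2157 0.5986] [0.0002 0.0001 0.0003 0.0002]
```

Run:
```python
from h import *
a=plan(.9,.4757,.2895,.18,.6,2,(.4661,.2804,.2157,.5986))
```

```text
[0.9, 7.0, -1.0, 18.0, -0.0, 0.9, 6.1, -1.1, 17.7, -0.1]
```

step_arm --moves '[0.9,7,-1,18,0,0.9,6,-1,18,0,0.9,0,0,0,0,0.9,0,0,31,0,0.9,0,0,31,0,0.9,0,0,31,0,0.9,0,0,28,0,0.9,0,0,0,0,0.9,0,0,0,0]'

```text
time: 18.17
position: [0.4747, 0.2898, 0.0589]
tool_rot: [-3.141, 0.002, 0.6]
force: [0.3, -0.5, 0.6]
gripper_width: 0.0813
```

step_arm --moves '[-0.3,0,0,0,0,-0.3,0,0,0,0,-0.3,0,0,0,0,-0.3,0,0,0,0,-0.3,0,0,0,0]' --newtons 40

```text
time: 18.58
position: [0.4773, 0.2909, 0.0618]
tool_rot: [3.14, -0.004, 0.6]
force: [-0.7, -1.3, 7.1]
gripper_width: 0.0488
```

```bash
python3 - <<'E'
from h import *
a=plan(-.3,.3985,-.1876,.185,-.017,14,(.4755,.2892,.178,.599))
E
python3 avg.py
```

```text
[-0.3, -24.0, 25.0, -1.0, 2.5, -0.3, -23.0, 26.0, 0.0, 2.5, -0.3, -21.0, 27.0, -1.0, 2.5, -0.3, -20.0, 28.0, 0.0, 2.5, -0.3, -19.0, 29.0, -1.0, 2.5, -0.3, -18.0, 30.0, 0.0, 2.5, -0.3, -16.0, 30.0, -1.0, 2.5, -0.3, -15.0, 31.0, 0.0, 2.5, -0.3, -14.0, 32.0, -1.0, 2.5, -0.3, -12.0, 32.0, 0.0, 2.6]
[-0.3, -11.0, 33.0, -1.0, 2.5, -0.3, -10.0, 33.0, 0.0, 2.6, -0.3, -8.0, 33.0, -1.0, 2.5, -0.3, -6.5, 34.0, -0.0, 2.6]
18.7833 [0.4773 0.2909 0.0618 0.6003] [0. 0. 0. 0.]
```

step_arm --moves '[-0.3,0,0,-20,0,-0.3,0,0,-33,0,-0.3,0,0,-33,0,-0.3,0,0,-33,0]'

```text
time: 19.17
position: [0.4755, 0.2904, 0.1803]
tool_rot: [3.141, -0.001, 0.6]
force: [1.2, 0.9, -2.0]
gripper_width: 0.0483
```

step_arm --moves '[-0.3,-24,25,-1,2.5,-0.3,-23,26,0,2.5,-0.3,-21,27,-1,2.5,-0.3,-20,28,0,2.5,-0.3,-19,29,-1,2.5,-0.3,-18,30,0,2.5,-0.3,-16,30,-1,2.5,-0.3,-15,31,0,2.5,-0.3,-14,32,-1,2.5,-0.3,-12,32,0,2.6]'

```text
time: 20.0
position: [0.4216, -0.0522, 0.1844]
tool_rot: [3.14, -0.002, 0.16]
force: [1.7, -0.6, -2.9]
gripper_width: 0.049
```

step_arm --moves '[-0.3,-11,33,-1,2.5,-0.3,-10,33,0,2.6,-0.3,-8,33,-1,2.5,-0.3,-6.5,34,0,2.6,-0.3,0,0,0,0,-0.3,0,0,0,0,-0.3,0,0,0,0]'

```text
time: 20.58
position: [0.3993, -0.1865, 0.1857]
tool_rot: [3.141, -0.001, -0.016]
force: [0.7, 0.2, -2.3]
gripper_width: 0.0487
```

```bash
python3 avg.py; python3 look.py jar .3985 -.1875 0 .122;python3 - <<'E'
from h import *
from cell import *
import pickle
p=read_camera('wrist')
for d in silhouettes('tin',p)[:2]: print(d['conf'],d['at'],fit(M['tin'],[(p,d['mask'].astype(np.float32))],(.4515,-.189,-.017),.016))
p=read_camera('top')
for o,x,y in(('tin',.4515,-.189),('block',.4245,-.237)):
  for d in silhouettes(o,p)[:4]:
    r=fit(M[o],[(p,d['mask'].astype(np.float32))],(x,y,-.017),.016); 
    if r[1]<.5: print('top',o,d['at'],r)
cv2.imwrite('pics/top1.png',p['color'])
E
```

```text
20.7833 [ 0.3995 -0.1859  0.1855 -0.0147] [0.0001 0.0003 0.0002 0.0008]
20.8333 [ 0.3996 -0.1857  0.1852] -0.014015104723328786 0.04847847406905764
jar 0.89 [252. 239.] [ 0.3977 -0.1861 -0.0439] 0.031
0.8 [256.6, 129.8] (array([ 0.45152884, -0.18738404, -0.00722687]), np.float64(0.03635674715042114))
top tin [333.3, 211.7] (array([ 0.45095957, -0.18836746,  0.01287504]), np.float64(0.13762927055358887))
```

step_arm --moves '[-0.3,0.5,1.5,25,0,-0.3,0,0,25,0,-0.3,0,0,25,0,-0.3,0,0,18,0,-0.3,0,0,10,0,-0.3,0,0,0,0,-0.3,0,0,0,0]'

```text
time: 21.77
position: [0.3997, -0.188, 0.0824]
tool_rot: [-3.142, 0.0, -0.016]
force: [0.1, -0.3, -2.6]
gripper_width: 0.0485
```

step_arm --moves '[-0.3,0,0,3,0,-0.3,0,0,0,0,-0.3,0,0,0,0]'

```text
time: 22.02
position: [0.4001, -0.1884, 0.0798]
tool_rot: [3.141, -0.001, -0.016]
force: [-0.3, 0.1, -3.8]
gripper_width: 0.0482
```

step_arm --moves '[-0.3,0,0,2,0,-0.3,0,0,0,0,-0.3,0,0,0,0]'

```text
time: 22.27
position: [0.4001, -0.1885, 0.0778]
tool_rot: [3.14, -0.001, -0.016]
force: [-0.8, -1.1, 4.3]
gripper_width: 0.0489
```

step_arm --moves '[0.4,0,0,0,0,0.4,0,0,0,0,0.4,0,0,0,0,0.4,0,0,-15,0,0.4,0,0,-35,0,0.4,0,0,-40,0,0.4,0,0,-40,0,0.4,0,0,-40,0,-1,0,0,-25,0,-1,0,0,0,0]'

```text
time: 23.1
position: [0.4012, -0.1893, 0.2778]
tool_rot: [3.136, -0.006, -0.016]
force: [1.6, -0.6, -0.2]
gripper_width: 0.0364
```

```bash
python3 avg.py
python3 - <<'E'
from h import *
from cell import *
import pickle
A=read_camera('wrist');B=read_camera('side');pickle.dump((A,B),open('ab.pkl','wb'))
for n,p in(('wrist',A),('side',B)):
  for o,x,y in(('jar',.398,-.188),('tin',.4515,-.188),('block',.4245,-.237)):
    for d in silhouettes(o,p)[:4]:
      r=fit(M[o],[(p,d['mask'].astype(np.float32))],(x,y,-.017),.016)
      if r[1]<.5: print(n,o,round(d['conf'],2),d['at'],r[0].round(4),round(r[1],3))
  for d in silhouettes('hold_bar',p)[:2]: print(n,'bar',round(d['conf'],2),d['at'],d['mask'].sum())
a=cv2.resize(A['color'][:300,120:400],(560,600),interpolation=cv2.INTER_CUBIC)
b=cv2.resize(B['color'][180:340,185:325],(240*2-240,274))
S=B['color'][190:340,190:320]
b=cv2.resize(S,(520,600),interpolation=cv2.INTER_CUBIC)
c=cv2.hconcat([a,b]);cv2.imwrite('pics/ab.png',cv2.resize(c,(800,444)))
E
```

```text
23.3 [ 0.4003 -0.1885  0.2736 -0.0158] [0.0006 0.0005 0.0025 0.    ]
wrist jar 0.63 [250.4, 171.0] [ 0.3975 -0.1879  0.1355] 0.081
wrist block 0.64 [292.6, 144.1] [ 0.4241 -0.2356  0.0133] 0.083
wrist bar 0.9 [277.4, 18.6] 709
side jar 0.87 [213.6, 281.0] [ 0.3971 -0.1671  0.1894] 0.342
side tin 0.83 [241.8, 272.3] [ 0.4523 -0.1672  0.0062] 0.324
side block 0.87 [233.3, 301.7] [ 0.4281 -0.2247 -0.1853] 0.303
side bar 0.96 [286.4, 232.7] 357
```

View pics/ab.png

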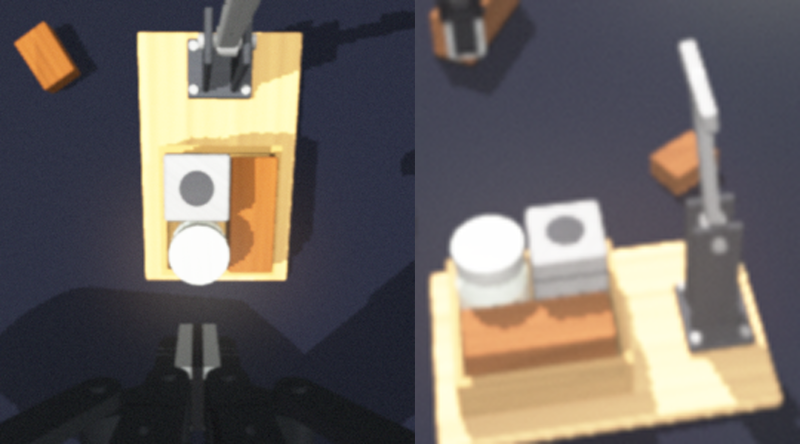

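```bash
cat > bar.py <<'E'
from h import *
from cell import silhouettes
def parts(a):
    c,s=np.cos(a),np.sin(a);o=np.array([.125,0,.109]);u=np.array([-c,0,s]);n=np.array([s,0,c]);y=np.array([0,1,0])
    f=lambda l0,l1,w,t:np.array([o+u*l+y*j*w/2+n*k*t/2 for l in(l0,l1) for j in(-1,1) for k in(-1,1)])
    return [f(0,.138,.014,.01),f(.122,.138,.07,.01)]
def bar(pics):
    for p in pics:
        for d in silhouettes('hold_bar',p)[:1]:
            m=d['mask'].astype(np.float32);A=np.arange(-15,130,1)
            e=[1-np.minimum(r,m).sum()/np.maximum(r,m).sum() for r in(render(p,parts(np.radians(a)),(.425,-.208,-.017,0)) for a in A)]
            print('bar deg',A[np.argmin(e)],round(min(e),3),d['conf'])
E
python3 - <<'E'
import pickle
from bar import *
bar(pickle.load(open('ab.pkl','rb')))
E
```

```text
bar deg 86 0.122 0.9
bar deg 84 0.242 0.96
```

Run:
```python
from h import *
a=plan(-1,.580,-.2106,.29,-.017,6,(.4003,-.1885,.2725,-.0158))
a=plan(-1,.580,-.2106,.215,-.017,3,a)
l=.11;pts=[]
P=np.array([.155,.215])
for d in range(85,-1,-5):
    t=np.radians(d);q=np.array([.125-l*np.cos(t)+.005*np.sin(t)+.011,.109+l*np.sin(t)+.005*np.cos(t)])
    r=np.round((q-P)*1000);P=P+r/1000;pts.append((d,int(r[0]),int(-r[1])))
print(pts,P)
```

```text
[-1, 30.0, 3.0, -3.0, 0.0, -1, 30.0, 3.0, -3.0, 0.0, -1, 30.0, 3.0, -3.0, 0.0, -1, 30.0, 3.0, -3.0, 0.0, -1, 30.0, 4.0, -3.0, 0.0, -1, 30.0, 3.3, -2.5, 0.1]
[-1, 0.0, 0.0, 25.0, -0.0, -1, 0.0, 0.0, 25.0, -0.0, -1, 0.0, -0.0, 25.0, -0.0]
[(85, -24, -4), (80, -9, 1), (75, -10, 1), (70, -9, 3), (65, -9, 3), (60, -9, 4), (55, -8, 5), (50, -8, 6), (45, -7, 6), (40, -7, 6), (35, -6, 8), (30, -6, 8), (25, -5, 8), (20, -4, 9), (15, -3, 9), (10, -2, 9), (5, -2, 9), (0, -1, 10)] [0.026 0.114]
```

step_arm --moves '[-1,5,0,-18,0,-1,30,3,0,0,-1,30,3,0,0,-1,30,4,0,0,-1,30,4,0,0,-1,30,3,0,0,-1,25,2,0,0,-1,0,0,0,0,-1,0,0,0,0]'

```text
time: 24.7
position: [0.58, -0.2097, 0.2885]
tool_rot: [-3.141, 0.002, -0.015]
force: [-0.7, 0.3, 0.4]
gripper_width: 0.0
```

```bash
python3 avg.py
```

```text
24.9 [ 0.5792 -0.2098  0.2899 -0.0156] [0.0004 0.0001 0.0008 0.0004]
```

step_arm --moves '[-1,0,0,25,0,-1,0,0,25,0,-1,0,0,25,0,-1,0,0,0,0,-1,-12,0,-2,0,-1,-11,0,-2,0,-1,-9,0,1,0,-1,-10,0,1,0,-1,0,0,0,0]'

```text
time: 25.7
position: [0.5366, -0.2095, 0.2192]
tool_rot: [3.14, -0.002, -0.016]
force: [-0.2, 0.2, -0.5]
gripper_width: -0.0003
```

step_arm --moves '[-1,-9,0,3,0,-1,-9,0,3,0,-1,-9,0,4,0,-1,-8,0,5,0,-1,-8,0,6,0,-1,-7,0,6,0,-1,-7,0,6,0,-1,0,0,0,0]'

```text
time: 26.37
position: [0.4799, -0.2084, 0.1845]
tool_rot: [3.141, -0.0, -0.016]
force: [0.0, -0.2, 0.1]
gripper_width: 0.0001
```

step_arm --moves '[-1,-6,0,8,0,-1,-6,0,8,0,-1,-5,0,8,0,-1,-4,0,9,0,-1,-3,0,9,0,-1,-2,0,9,0,-1,0,0,0,0]'

```text
time: 26.95
position: [0.4539, -0.2075, 0.1316]
tool_rot: [-3.141, 0.001, -0.016]
force: [-0.5, 1.1, -0.8]
gripper_width: 0.0001
```

```bash
python3 avg.py
python3 - <<'E'
from bar import *
from cell import *
bar([read_camera('side'),read_camera('wrist')])
E
```

```text
27.15 [ 0.4544 -0.2078  0.1328 -0.0158] [0.0003 0.0002 0.0007 0.0001]
bar deg 10 0.23 0.9
bar deg 78 0.73 0.75
```

step_arm --moves '[-1,-2,0,8,0,-1,-1,0,6,0,-1,0,0,0,0,-1,0,0,0,0]'

```text
time: 27.73
position: [0.4509, -0.2075, 0.1182]
tool_rot: [-3.141, 0.001, -0.016]
force: [0.1, 0.5, 0.9]
gripper_width: 0.0001
```

step_arm --moves '[-1,0,0,3,0,-1,0,0,0,0,-1,0,0,0,0]'

```text
time: 27.98
position: [0.4514, -0.2078, 0.1159]
tool_rot: [-3.142, 0.0, -0.016]
force: [-0.4, -0.9, -0.4]
gripper_width: -0.0001
```

```bash
python3 avg.py; python3 st.py
python3 - <<'E'
from bar import *
from cell import *
p=read_camera('side');bar([p]);cv2.imwrite('pics/s2.png',cv2.resize(p['color'][190:340,180:330],(600,600),interpolation=cv2.INTER_CUBIC))
E
```

```text
28.1833 [ 0.4515 -0.2079  0.116  -0.0158] [0.     0.     0.0001 0.    ]
28.2333 [ 0.4515 -0.2079  0.1161] [ 3.1414e+00 -1.0000e-04 -1.5800e-02] [-0.6  0.   0.1]
bar deg 1 0.311 0.72
```

View pics/s2.png

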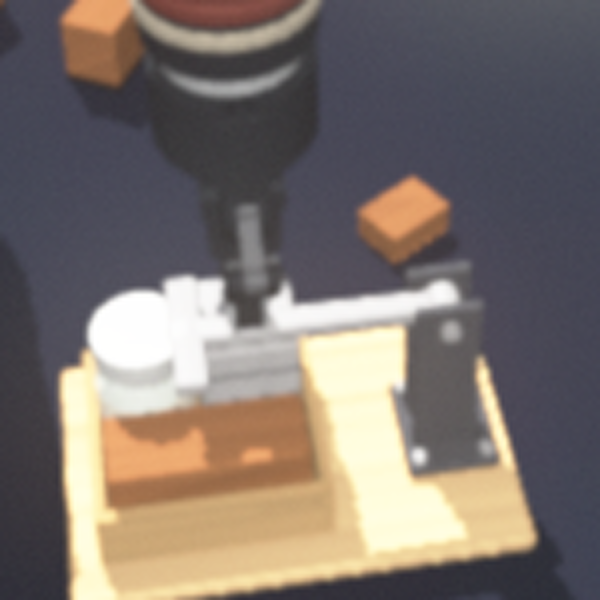

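step_arm --moves '[-1,0,0,1,0,-1,0,0,0,0,-1,0,0,0,0]'

```text
time: 28.58
position: [0.4514, -0.2079, 0.1149]
tool_rot: [3.142, 0.0, -0.016]
force: [-0.2, 0.3, 0.1]
gripper_width: -0.0002
```

step_arm --moves '[-1,0,0,1,0,-1,0,0,0,0,-1,0,0,0,0]'

```text
time: 28.83
position: [0.4515, -0.2079, 0.114]
tool_rot: [3.141, -0.0, -0.016]
force: [-0.4, 0.7, 1.7]
gripper_width: 0.0
```

step_arm --moves '[-1,0,0,0.5,0,-1,0,0,0,0,-1,0,0,0,0]'

```text
time: 29.08
position: [0.4515, -0.2079, 0.114]
tool_rot: [3.141, -0.0, -0.016]
force: [-2.5, 1.1, 5.5]
gripper_width: -0.0
```

step_arm --moves '[-1,0,0,-10,0,-1,0,0,-35,0,-1,0,0,-40,0,-1,0,0,-40,0,-1,-20,0,-30,0,-1,-20,0,0,0,-1,0,0,0,0,-1,0,0,0,0]'

```text
time: 29.75
position: [0.4114, -0.2075, 0.2694]
tool_rot: [3.14, -0.001, -0.017]
force: [-0.1, -0.2, -0.2]
gripper_width: -0.0002
```

```bash
python3 st.py
python3 - <<'E'
from bar import *
from cell import *
import pickle
p0=pickle.load(open('p0.pkl','rb'))
p=read_camera('side');w=read_camera('wrist');t=read_camera('top');bar([p,w])
for n,q in(('top',t),('side',p)):
  for o in('low_tin','offcut','tape_roll','mug','brush'):
    d=silhouettes(o,q);print(n,o,[np.round(x['at']).tolist() for x in d[:2]])
for o,x,y in(('jar',.398,-.188),('tin',.4515,-.188),('block',.4245,-.237)):
    for d in silhouettes(o,w)[:3]:
      r=fit(M[o],[(w,d['mask'].astype(np.float32))],(x,y,-.017),.016)
      if r[1]<.6: print(o,round(d['conf'],2),r[0].round(4),round(r[1],3))
c=cv2.hconcat([cv2.resize(p['color'][180:340,175:335],(400,400),interpolation=cv2.INTER_CUBIC),cv2.resize(w['color'][:320,96:416],(400,400),interpolation=cv2.INTER_CUBIC)])
cv2.imwrite('pics/fin.png',c)
E
```

```text
29.75 [ 0.4114 -0.2075  0.2694] [ 3.1403e+00 -1.5000e-03 -1.6700e-02] [-0.1 -0.2 -0.2]
bar deg 0 0.154 0.63
top low_tin [[167.0, 154.0], [345.0, 203.0]]
top offcut [[286.0, 173.0]]
top tape_roll [[302.0, 104.0]]
top mug [[117.0, 254.0], [329.0, 212.0]]
top brush [[129.0, 139.0]]
side low_tin [[273.0, 160.0]]
side offcut [[282.0, 244.0]]
side tape_roll [[361.0, 240.0]]
side mug [[172.0, 137.0]]
side brush [[280.0, 141.0]]
jar 0.74 [ 0.3978 -0.1889 -0.0021] 0.381
tin 0.65 [ 0.4526 -0.1853  0.0234] 0.277
block 0.71 [ 0.4252 -0.2356 -0.0171] 0.188
```

View pics/fin.png

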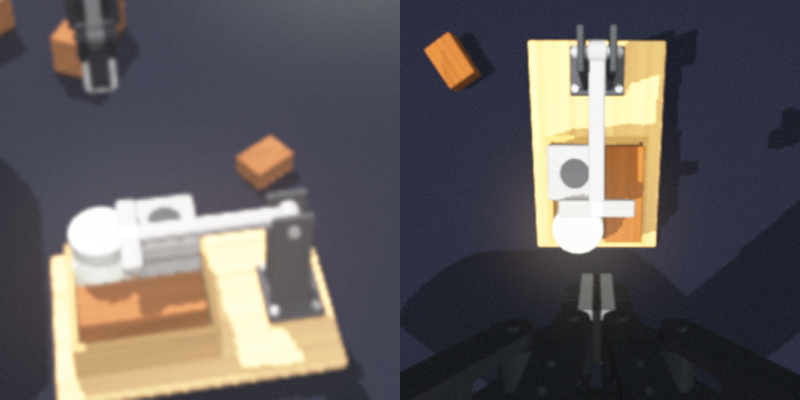

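The last picture shows the bar level over the jar, the tin and the block, all in the box. The bystanders are where they were and the arm is clear of everything.

```bash
python3 -c "
from cell import *
print(job_done())"
```

```text
the job is handed in; nothing more can be done
None
```

The jar, the tin and the right-most printing block are in the box, and the hold-down bar is down level over them. I handed the job in at about 30 s on the robot's clock.

**Order:** The block went in first and was pushed against the box's right (-y) wall. The tin followed at the clamp end, then the jar. Only after all three were let go did I swing the bar down with the shut fingers.

**Last checks:**
- **Bar:** It came up against a stop with the fingertips at 114 mm, the height for a level bar, at about 5 N. The side camera fit then gave 0°; I found no usable fit in the last wrist picture.
- **Packed things:** The tin and jar touched down at the height of the box floor, and the block pressed on the floor at about 7 N. In the final pictures the jar and tin are upright. Some late position fits were poor (jar 0.38 and tin 0.28 mismatch) because the bar or box walls hid parts, so I relied on the contact heights and the pictures.
- **Bystanders:** The networks found all five within a few pixels of where they started, except the tape roll. It read 8–9 pixels off in both views, although the arm never came near it. The side camera missed the mug at the start, so its position was compared from above only.

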